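# Pack the microscope optics into the foam case

## Robot

A 6-joint arm with a two-finger parallel gripper is mounted at the origin on the work surface. World frame = base frame: x ahead of the robot, y to its left, z up, the work surface at z = 0. Lengths are in m, angles in rad, forces in N, time in s.
With the tool pointing down it reaches from about 0.35 to 0.775 m from the base axis. Payload 5.5 kg.
Tool frame: the origin (TCP) lies midway between the tips of the shut fingers; the grasp point (between the pads) lies 19 mm behind it (pinch_z is the distance from the TCP to the grasp point, in m); z points along the fingers, x is the direction in which the jaws open and shut, and the axes are right-handed (so a half turn about z gives the same grasp; the last joint's range is limited). The gripper opens to 85 mm and grips with 20 to 120 N. Pads are 22 mm wide; open, the fingers measure 114 mm over their backs; the gripper's body (76 mm by 85 mm) begins 54 mm behind the grasp point. The pads swing forward as they close: fully open they stand 13 mm farther back than shut.
Start: joints at [1.14, 0.313, 0.046, 1.304, 0, 1.431], TCP at [0.165, 0.551, 0.231] pointing down, gripper open.
Joint ranges: [-2.76, 2.76], [-0.86, 1.69], [-1.03, 1.26], [-2.2, 2.34], [-1.47, 1.5], [-3.14, 3.14]. Speed limits (rad/s): [2.57, 2.57, 3.14, 3.14, 3.14, 3.14].

## Interface

Orientations are given as a unit quaternion [w, x, y, z].
In Python, from workcell import get_state, read_camera, camera_info, hand_in, trace, pinch_z gives the robot as it stands. The module is installed in compiled form; this text tells all that it offers.
- The arm moves only by the tool arm_command, never from a script. Its argument "steps" is text: rows parted by semicolons, each of 4 numbers parted by spaces: the shift along the world's x, y, z in mm, then the turn about the world's z in rad. In form: tx ty tz spin; .... A call has 1 to 20 rows; each row is the pose to reach, as a shift and turn from the pose measured when the call began; what a row does not reach only later rows make up. A row lasts 1/8 s, in which the tool goes at most 62.5 mm and 10.7 degrees, less where a joint would pass 70% of its speed; a pose out of reach is approached as far as the arm can. A call with a gripper value outside its range is refused whole. "fingers" is the gripper command: -1 is shut, 1 is fully open, values between are in proportion, set as the call begins (left out, the last holds). The fingers move at their own pace and stop on an object; "newtons" is the grip in N (left out, the last holds). Time passes only in rows, so rows that repeat a pose let the fingers close. It gives the time, the measured TCP pose, the force and the opening at its end, in the units of the state.
- get_state(): the state, without advancing time (a new reading comes with each control period).
- read_camera(name): name is "scene" or "side" or "wrist"; returns the picture (400x640x3 uint8, red, green, blue); there is no depth.
- camera_info(name): a dict with "mtx" (3x3 intrinsics, pixels), "R" (3x3) and "t" (3): a world point X has camera coordinates R X + t. Camera axes: x right, y down, z forward; pixel columns grow to the right and rows downward; lengths in m; the calibration is good to about 2 mm. A picture is of the moment at which its call begins: read the wrist's pose just before it. camera_info takes no time and is no camera call; for the wrist camera it gives the pose at the moment of the call.
- hand_in(): hands the job in, once; it reports no verdict.
Trained networks look in the newest picture that a camera, given by its name, has taken for a name from the list of things; names that differ only in an ending like _2 or _b are one class to them, and where a whole thing is asked for, a point or a joint stands for the part that bears it (a point fixed in the world has none). Each returns a list of dicts, best first, with "score" (0 to 1); they miss things now and then, are a little off and sometimes report something else, mostly with a low value. They report only what shows in the picture. A call takes as long as a camera call.
- trace(camera, name): "mask" (400x640 bool, what is visible of it) and "box" ([left, top, width, height] in pixels, round what is visible of it).
The state is a dict: "clock": time; "joint_pos": joint angles; "qvel": joint speeds; "tau": joint torques, N m; "tcp_pos": TCP position; "orientation": TCP orientation; "wrist_force": force on the tool from outside, world axes, zero at the start; "ft_torque": the same for the moment, N m; "finger_gap": finger opening in m.
Only numpy, scipy, OpenCV 4.12 (cv2) and the standard library are available. Lean on these libraries where they do the work, as an engineer would, in place of code of your own. Each camera call takes 0.05 s, during which the arm holds its last target.

## Task

Put the four microscope parts standing on the grey mat away in the open padded case: each goes upright into the foam cutout that matches its shape and size, pressed in until it sits fully home on the cutout's floor. Leave the bottle and the petri dish where they stand.

Things in the scene. Friction and masses are not known exactly. Their poses are not given: they have to be found in the camera images.
- eyepiece: Eyepiece standing upright, 62 mm tall: bare metal barrel 30 mm in diameter for the lowest 26 mm (foot chamfered 2 mm), above it a black body 38 mm in diameter (slightly narrower at the very top) with a glass lens on top; about 0.12 kg. Origin: centre of its underside, z axis up along its length. Belongs in the small round cutout.
- objective: Objective lens standing upright: white cylinder 46 mm in diameter, 56 mm tall, foot chamfered 3 mm, dark rings round it and a big glass lens on top; about 0.18 kg. Origin: centre of its underside, z up along its length. Belongs in the large round cutout.
- filter_block: Filter block standing upright: black square block 36 x 36 mm, 56 mm tall, round amber glass on top; about 0.13 kg. Origin: centre of its underside, x and y square to its sides, z up. Belongs in the square cutout, any quarter turn.
- prism_block: Prism block standing upright: grey oblong block 58 mm along its x, 26 mm along its y, 56 mm tall, oblong glass on top; about 0.16 kg. Origin: centre of its underside, z up. Belongs in the oblong cutout, long side along long side, either way round.
- foam_small_round: Fixed light grey foam block in the case, 94 x 94 mm, 45 mm high, with a round black-floored cutout 40 mm across in its top, for the eyepiece. Origin: centre of its underside (5 mm above the table), z up, x and y along its sides; top face at z = 45 mm, cutout's floor at z = 21 mm. All four blocks are alike in this; they fill the case two by two, 95 mm between centres, its walls lower than the foam.
- foam_large_round: Fixed foam block with a round cutout 56 mm across, for the objective. Size, origin, heights as foam_small_round. Each cutout is 5 mm wider than its part all round; from its +x, -x, +y and -y sides a springy lip stands in to 1 mm inside the part's outline, its top sloping from 2 mm below the top face to upright 12 mm below it.
- foam_square: Fixed foam block with a square cutout 46 x 46 mm, sides along the block's x and y, for the filter block. Size, origin, heights and lips as the others. The lips yield sideways (400 N/m, about 2 N each) and grip the part by friction: a part set on them must be pushed down, with some 5 to 15 N, and then stays.
- foam_oblong: Fixed foam block with an oblong cutout 68 mm along the block's x and 36 mm along its y, for the prism block. Size, origin, heights, lips and push needed as the others.
- bottle: White closed bottle with red cap, 64 mm in diameter, 150 mm tall, loose, on the table beyond the case or mat on the robot's right (-y). Origin: centre of its underside. To be left alone.
- dish: Closed petri dish, 90 mm in diameter, 16 mm high, loose, on the table on the robot's left (+y). Origin: centre of its underside. To be left alone.

How it is judged:
By the outcome, as a careful person would: the job done as asked, in the order asked, and still so for the second after the job is handed in, with the robot touching nothing.
It also fails if it takes over 106 s, if anything falls off the work surface, if the arm or the gripper's body presses on something with over 40 N, if the wrist force passes 120 N, or if a joint passes its speed limit or range.

## Working session

There is one attempt and no reset: what is moved stays moved. The work goes in short steps, Python scripts to look and compute and a tool call to move; the robot and the scene stay as the last step left them, time stands still between calls to the robot, and variables do not carry over. Pictures are saved under pics/ and viewed, and the job is handed in when it is done.

Besides the shell and the picture viewer there is one more tool, called after ">>>" in YAML: its name, and indented under it one key for each argument. arm_command: Moves the arm, as the interface text tells. Its arguments: {"type":"object","properties":{"steps":{"type":"string"},"fingers":{"type":"number"},"newtons":{"type":"number"}},"required":["steps"]}

```bash
mkdir -p pics
python3 - <<'E'
from workcell import *
import cv2
s=get_state();print({k:(v if not hasattr(v,'tolist') else [round(x,4) for x in v.tolist()]) for k,v in s.items()},pinch_z)
for c in ['scene','side','wrist']:
    im=read_camera(c);cv2.imwrite(f'pics/{c}0.png',im[:,:,::-1])
    i=camera_info(c);print(c,i)
E
```

```text
{'clock': 0.0, 'joint_pos': [1.1404, 0.314, 0.045, 1.3036, 0.0, 1.4312], 'qvel': [-0.0008, -0.0004, 0.0007, -0.0018, 0.0004, 0.0014], 'tau': [-0.0005, -48.063, 29.8533, 0.0195, -0.0003, 0.0], 'tcp_pos': [0.1647, 0.5504, 0.2304], 'orientation': [0.0004, 0.8021, 0.5972, -0.0008], 'wrist_force': [-0.1941, -0.2823, -0.3853], 'ft_torque': [0.0401, -0.0369, -0.0048], 'finger_gap': 0.08544637679625727} 0.0187
scene {'mtx': array([[394.9877334 ,   0.        , 319.36756526],
       [  0.        , 394.9877334 , 199.70294633],
       [  0.        ,   0.        ,   1.        ]]), 'R': array([[-0.41211722,  0.91109536,  0.00803978],
       [ 0.73304263,  0.33679304, -0.59094751],
       [-0.54111728, -0.23764614, -0.80666995]]), 't': array([ 0.24503321, -0.37764597,  1.33069638])}
side {'mtx': array([[455.35441685,   0.        , 327.24908316],
       [  0.        , 455.35441685, 203.69073855],
       [  0.        ,   0.        ,   1.        ]]), 'R': array([[ 0.99054986, -0.13689732, -0.00837288],
       [-0.08403714, -0.55755681, -0.82587418],
       [ 0.1083916 ,  0.81877318, -0.56379228]]), 't': array([-0.52991635,  0.09027815,  1.47066579])}
wrist {'mtx': array([[285.81117366,   0.        , 320.68763204],
       [  0.        , 285.81117366, 195.56700445],
       [  0.        ,   0.        ,   1.        ]]), 'R': array([[ 0.28682335,  0.95798195, -0.00171528],
       [ 0.9091683 , -0.27164322,  0.31563106],
       [ 0.30190291, -0.09208984, -0.94888044]]), 't': array([-0.57278268, -0.04026338,  0.37987268])}
```

View pics/scene0.png

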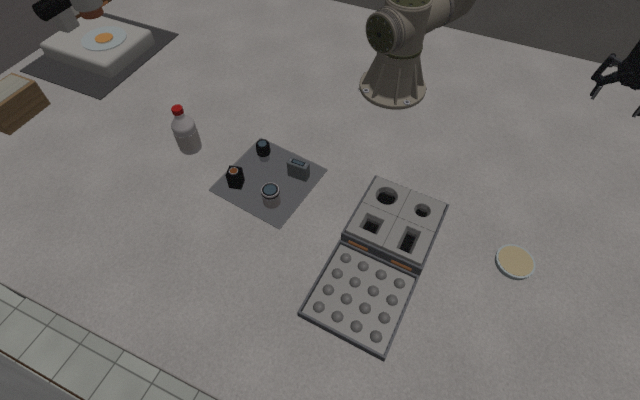

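View pics/side0.png

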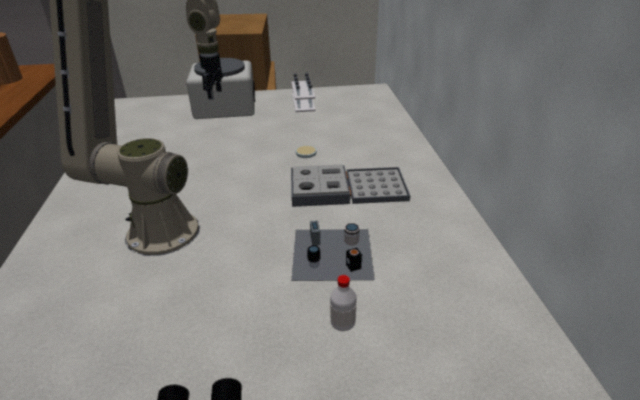

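View pics/wrist0.png

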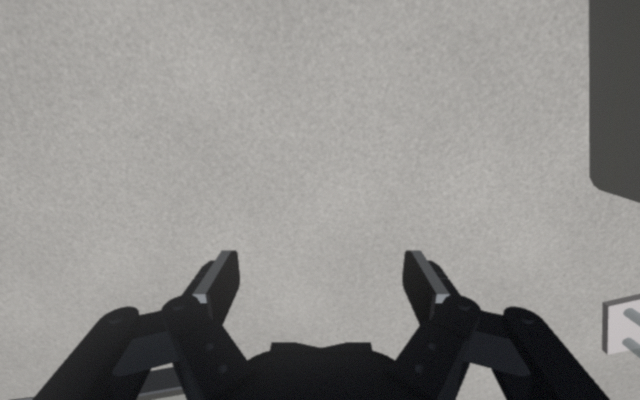

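```bash
cat > h.py <<'E'
import numpy as np, cv2
from workcell import *
def ray(ci,px,z):
    p=np.linalg.inv(ci['mtx'])@np.array([px[0],px[1],1.]); R=ci['R'];t=ci['t']
    o=-R.T@t; d=R.T@p; k=(z-o[2])/d[2]; return o+k*d
def proj(ci,X):
    X=np.atleast_2d(X); c=X@ci['R'].T+ci['t']; q=c@ci['mtx'].T; return q[:,:2]/q[:,2:]
H=dict(eyepiece=.031,objective=.028,filter_block=.028,prism_block=.028,foam_small_round=.05,foam_large_round=.05,foam_square=.05,foam_oblong=.05,bottle=.06,dish=.008)
E
python3 - <<'E'
from h import *
for c in ['scene','side']:
    read_camera(c);ci=camera_info(c)
    for n,z in H.items():
        for r in trace(c,n)[:2]:
            b=r['box'];m=np.argwhere(r['mask']).mean(0)[::-1]
            print(c,n,round(r['score'],2),b,m.round(1),(ray(ci,m,z)[:2]*1000).round(0), r['mask'].sum())
E
```

```text
scene eyepiece 0.56 [257.9, 138.6, 11.3, 23.7] [263.4 149.7] [ 456. -236.] 238
scene filter_block 0.55 [224.5, 164.9, 18.8, 25.8] [234.7 177.1] [ 574. -259.] 350
scene prism_block 0.8 [288.8, 156.2, 19.7, 23.5] [297.9 168.5] [ 476. -118.] 438
scene foam_small_round 0.64 [400.0, 191.4, 47.2, 39.8] [422.  209.7] [484. 228.] 1173
scene foam_large_round 0.88 [363.6, 176.5, 44.5, 37.6] [386.7 195.7] [480. 134.] 1116
scene foam_large_round 0.21 [171.3, 105.9, 26.9, 46.8] [185.  131.2] [ 502. -464.] 912
scene foam_square 0.87 [345.6, 202.3, 49.3, 46.7] [371.1 224.6] [578. 128.] 1381
scene foam_square 0.27 [496.0, 242.8, 41.0, 39.3] [514.8 261.6] [536. 457.] 1152
scene foam_oblong 0.69 [380.9, 220.5, 52.4, 44.6] [407.5 240.8] [585. 221.] 1578
scene bottle 0.97 [169.6, 104.8, 29.5, 50.8] [184.6 131. ] [ 509. -457.] 1031
scene dish 0.96 [494.1, 242.3, 45.1, 38.0] [514.4 261.3] [506. 469.] 1164
side eyepiece 0.72 [307.8, 242.4, 8.9, 23.5] [313.6 255.9] [ 464. -225.] 253
side objective 0.68 [349.4, 222.7, 11.4, 23.1] [352.  233.5] [ 594. -134.] 273
side objective 0.55 [327.9, 274.3, 32.5, 56.6] 
[... 203 characters left out ...]
m_small_round 0.82 [293.3, 166.0, 32.2, 11.2] [305.8 171.8] [487. 226.] 319
side foam_small_round 0.49 [310.6, 220.8, 10.3, 23.0] [314.9 232.5] [ 478. -141.] 176
side foam_large_round 0.85 [290.5, 178.7, 30.7, 14.8] [306.7 187. ] [480. 120.] 427
side foam_square 0.62 [315.5, 178.5, 30.2, 15.2] [333.4 185.5] [573. 116.] 454
side foam_oblong 0.85 [319.3, 165.9, 25.5, 10.9] [330.  170.6] [576. 221.] 346
side bottle 0.61 [329.7, 272.4, 29.8, 58.9] [343.1 304.8] [ 513. -451.] 1213
side bottle 0.58 [345.5, 245.1, 16.8, 28.0] [353.5 258.9] [ 569. -287.] 344
side dish 0.68 [296.3, 143.8, 18.7, 13.3] [305.8 150.8] [509. 471.] 246
side dish 0.21 [290.1, 175.6, 31.4, 18.5] [306.5 186.1] [484. 193.] 469
```

>>> arm_command:
  steps: "40 -47 5 0.04; 80 -94 10 0.08; 120 -141 20 0.12; 160 -188 20 0.16; 200 -235 20 0.2; 240 -282 20 0.24; 280 -329 20 0.29; 325 -376 20 0.29; 325 -376 20 0.29; 325 -376 20 0.29; 325 -376 20 0.29"

```text
clock: 2.62
tcp_pos: [0.489, 0.1759, 0.2514]
orientation: [-0.0, 0.707, 0.707, -0.0]
wrist_force: [-0.5, -0.7, 0.1]
finger_gap: 0.0855
```

Run:
```python
from h import *
ci=camera_info('wrist');im=read_camera('wrist');cv2.imwrite('pics/w1.png',im[:,:,::-1]);np.savez('w1.npz',im=im,**ci)
for n,z in H.items():
  if 'foam' in n:
    for r in trace('wrist',n)[:2]:
        np.save(f'm_{n}.npy',r['mask'])
        m=np.argwhere(r['mask']).mean(0)[::-1]
        print(n,round(r['score'],2),r['box'],(ray(ci,m,z)[:2]*1000).round(1))
        rr=r['mask'].astype(np.uint8); c=max(cv2.findContours(rr,0,2)[0],key=cv2.contourArea)[:,0]
        P=np.array([ray(ci,p,z)[:2]*1000 for p in c]).astype(np.float32)
        print(cv2.minAreaRect(P))
```

```text
foam_small_round 0.59 [324.5, 122.0, 83.0, 85.4] [479.9 226.8]
((482.4307556152344, 227.01864624023438), (94.77047729492188, 97.69039154052734), 86.24922180175781)
foam_large_round 0.94 [250.7, 115.6, 77.8, 85.5] [474.2 133. ]
((477.09796142578125, 133.5634765625), (94.4153823852539, 98.53338623046875), 85.45701599121094)
foam_large_round 0.69 [52.0, 145.1, 82.5, 27.3] [ 476.3 -103.1]
((476.7237854003906, -103.27147674560547), (33.62367630004883, 95.01948547363281), 1.9946368932724)
foam_square 0.68 [245.6, 196.9, 78.4, 65.6] [569.7 127. ]
((572.4097290039062, 126.85203552246094), (95.78251647949219, 94.57804107666016), 86.32576751708984)
foam_oblong 0.76 [321.0, 204.2, 77.4, 64.7] [575.7 220.7]
((578.4886474609375, 220.47830200195312), (96.83035278320312, 96.92145538330078), 85.91297912597656)
```

View pics/w1.png

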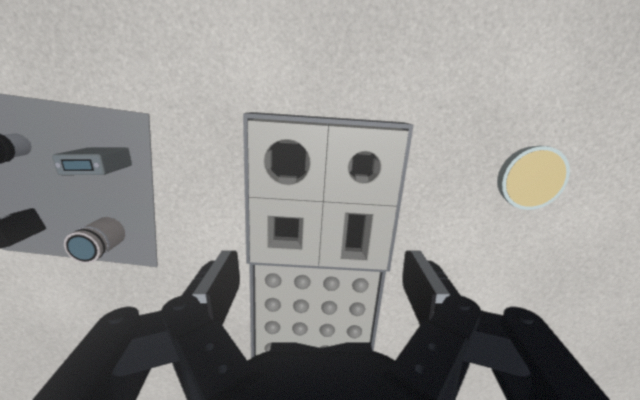

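>>> arm_command:
  steps: "0 -60 0 0; 0 -120 0 0; 0 -180 0 0; 0 -240 -5 0; 0 -300 -10 0; 0 -355 -20 0; 0 -355 -20 0; 0 -355 -20 0"

```text
clock: 3.88
tcp_pos: [0.4891, -0.1787, 0.2315]
orientation: [-0.0, 0.707, 0.707, 0.0]
wrist_force: [0.3, 0.0, -0.1]
finger_gap: 0.0854
```

Run:
```python
from h import *
ci=camera_info('wrist');im=read_camera('wrist');cv2.imwrite('pics/w2.png',im[:,:,::-1]);np.savez('w2.npz',im=im,**ci)
for n,z in H.items():
  if 'foam' not in n and n not in('dish','bottle'):
    for r in trace('wrist',n)[:2]:
        m=np.argwhere(r['mask']).mean(0)[::-1]
        np.save(f'm_{n}.npy',r['mask'])
        print(n,round(r['score'],2),r['box'],(ray(ci,m,z)[:2]*1000).round(1))
# case
z=np.load('w1.npz');im=z['im'];cv2.imwrite('pics/w1z.png',cv2.resize(im[105:285,230:425,::-1],None,fx=3.2,fy=3.2,interpolation=cv2.INTER_CUBIC))
```

```text
eyepiece 0.72 [255.1, 133.8, 38.0, 33.4] [ 465.7 -235.6]
objective 0.79 [333.3, 224.0, 38.0, 48.9] [ 596.  -139.3]
prism_block 0.74 [346.7, 150.2, 59.0, 27.3] [ 481.3 -113.8]
```

View pics/w2.png

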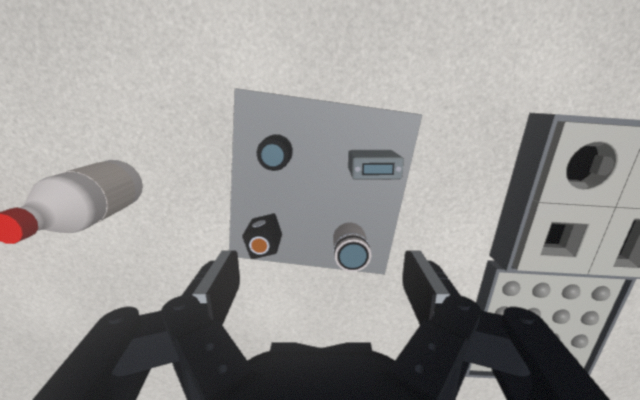

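View pics/w1z.png

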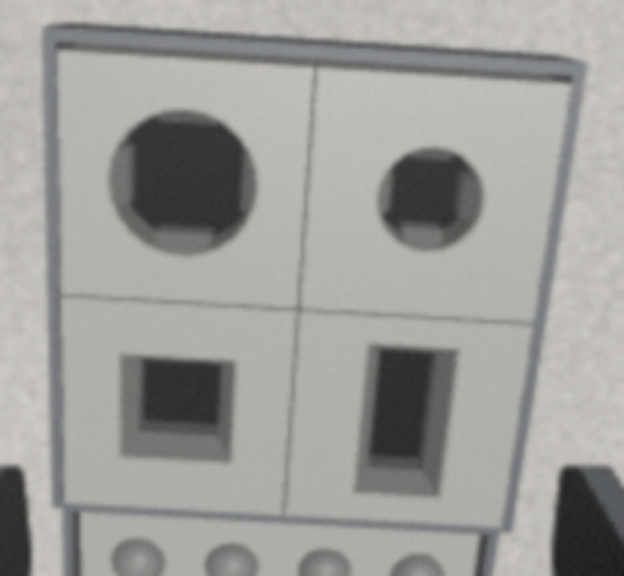

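Run:
```python
from h import *
from scipy.optimize import least_squares
z=np.load('w1.npz');ci={k:z[k] for k in('mtx','R','t')}
zp=np.array([(58,52),(316,66),(572,82),(63,296),(299,309),(532,323),(66,505),(285,514),(508,527)],float)
px=(zp+.5)/3.2-.5+[230,105]
L=np.array([(a,b) for a in(-.0945,0,.0945) for b in(-.0945,0,.0945)])
def X(p):
    c,s=np.cos(p[2]),np.sin(p[2]);return np.c_[p[0]+c*L[:,0]-s*L[:,1],p[1]+s*L[:,0]+c*L[:,1],np.full(9,p[3])]
for zz in (None,.05):
    f=lambda p:(proj(ci,X(np.r_[p[:3],zz if zz else p[3]]))-px).ravel()
    r=least_squares(f,[.53,.177,-.07,.05]);print(r.x.round(4),np.abs(r.fun).max().round(2))
p=r.x
for n,a,b in[('large',-.0475,-.0475),('small',-.0475,.0475),('square',.0475,-.0475),('oblong',.0475,.0475)]:
    c,s=np.cos(p[2]),np.sin(p[2]);print(n,((p[0]+c*a-s*b)*1000).round(1),((p[1]+s*a+c*b)*1000).round(1))
im=np.load('w2.npz')['im'];cv2.imwrite('pics/w2z.png',cv2.resize(im[120:285,230:420,::-1],None,fx=3.6,fy=3.6,interpolation=cv2.INTER_CUBIC))
```

```text
[ 0.5291  0.1781 -0.0576  0.0489] 1.23
[ 0.5288  0.178  -0.0576  0.05  ] 1.18
large 478.7 133.4
small 484.1 228.2
square 573.5 127.9
oblong 579.0 222.7
```

View pics/w2z.png

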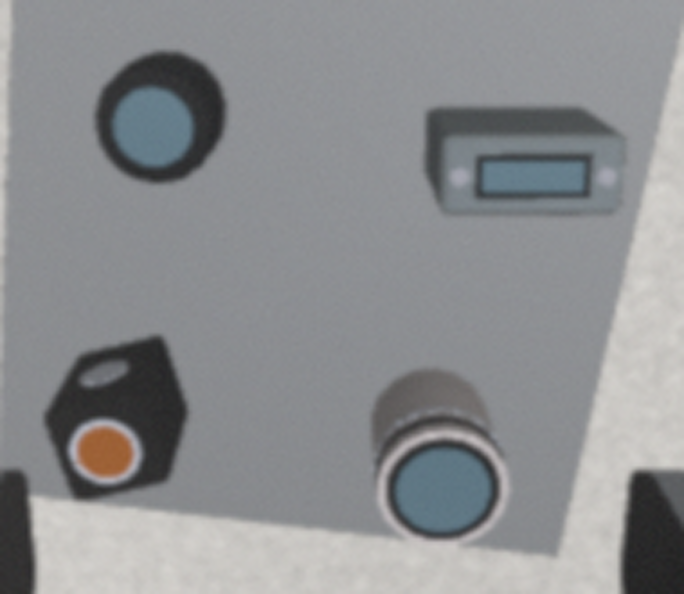

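Run:
```python
from h import *
z=np.load('w2.npz');ci={k:z[k] for k in('mtx','R','t')}
u=lambda p:(np.array(p,float)+.5)/3.6-.5+[230,120]
for n,p,h in[('eye',(152,127),.062),('obj',(442,490),.056),('objrim',(442,482),.056),('filt',(105,452),.056),('prism',(533,176),.056),
 ('p1',(443,136),.056),('p2',(622,137),.056),('p3',(620,212),.056),('p4',(445,213),.056),('f1',(46,412),.056),('f2',(78,497),.056),('f3',(165,480),.056)]:
    print(n,(ray(ci,u(p),h)[:2]*1000).round(1))
```

```text
eye [ 463.7 -233.4]
obj [ 592.3 -139.9]
objrim [ 589.2 -140. ]
filt [ 577.5 -256.6]
prism [ 480.3 -115.3]
p1 [ 467.6 -144.1]
p2 [467.9 -88.4]
p3 [492.  -86.8]
p4 [ 492.3 -142.5]
f1 [ 562.3 -275.6]
f2 [ 595.1 -267.2]
f3 [ 588.4 -236.4]
```

>>> arm_command:
  steps: "-25 -55 -30 0; -25 -55 -80 0; -25 -55 -130 0; -25 -55 -170 0; -25 -55 -195 0; -25 -55 -203 0; -25 -55 -203 0; -25 -55 -203 0"

```text
clock: 5.12
tcp_pos: [0.4657, -0.2334, 0.0303]
orientation: [0.002, 0.706, 0.708, 0.0]
wrist_force: [0.0, 0.3, 0.3]
finger_gap: 0.0855
```

>>> arm_command:
  steps: "0 0 0 0; 0 0 0 0; 0 0 0 0; 0 0 0 0; 0 0 0 0; 0 0 0 0"
  fingers: -1
  newtons: 50

```text
clock: 5.88
tcp_pos: [0.4661, -0.2336, 0.031]
orientation: [0.002, 0.706, 0.708, 0.001]
wrist_force: [-0.9, 1.2, 5.7]
finger_gap: 0.0367
```

>>> arm_command:
  steps: "0 0 40 0; 0 0 80 0; 2 50 80 0; 4 105 80 -0.01; 6 160 80 -0.02; 8 215 80 -0.03; 10 270 80 -0.04; 12 325 80 -0.05; 14 380 80 -0.058; 16 430 80 -0.058; 18 462 80 -0.058; 18 462 80 -0.058; 18 462 80 -0.058; 18 462 80 -0.058"

```text
clock: 7.62
tcp_pos: [0.4839, 0.2273, 0.1109]
orientation: [0.002, 0.727, 0.687, 0.0]
wrist_force: [0.0, 0.8, -2.0]
finger_gap: 0.0369
```

Run:
```python
from h import *
ci=camera_info('wrist');im=read_camera('wrist');cv2.imwrite('pics/w3.png',im[:,:,::-1])
for c in('scene','side'):
    im=read_camera(c);
    y,x=(150,330) if c=='scene' else (120,250)
    cv2.imwrite(f'pics/{c}3.png',cv2.resize(im[y:y+120,x:x+160,::-1],None,fx=4,fy=4,interpolation=cv2.INTER_CUBIC))
print(get_state()['wrist_force'])
```

```text
[-0.48143529  0.35729942 -1.11224391]
```

View pics/w3.png

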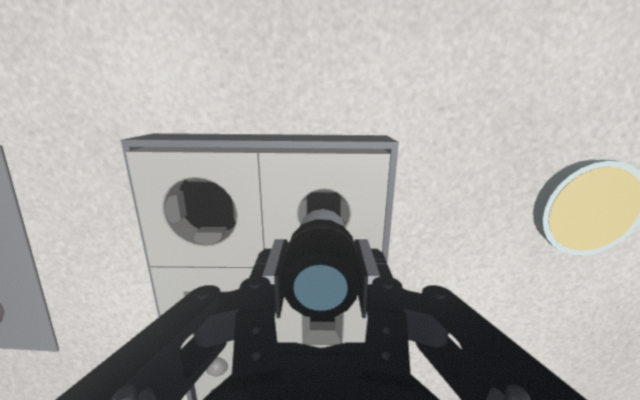

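View pics/scene3.png

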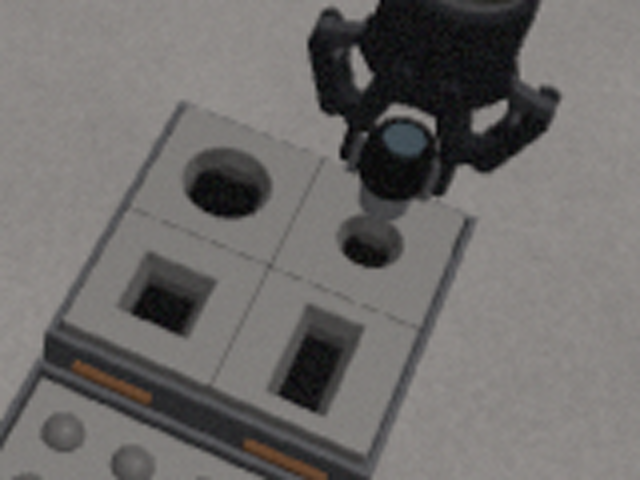

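View pics/side3.png

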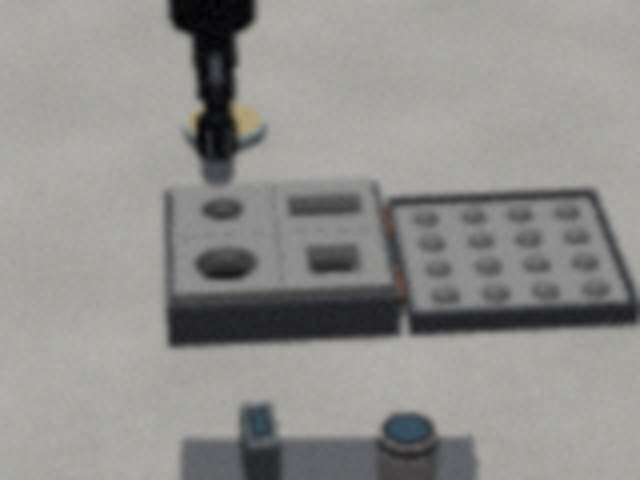

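Run:
```python
from h import *
ci=camera_info('wrist')
print(ray(ci,(321,288),.141),ray(ci,(324.5,207),.05),ray(ci,(261,266),.05))
print(get_state()['tcp_pos'])
```

```text
[0.48417571 0.22636525 0.141     ] [0.47912343 0.22918955 0.05      ] [0.52764259 0.17484989 0.05      ]
[0.48422015 0.22750658 0.11109355]
```

>>> arm_command:
  steps: "0 1 -20 0; 0 1 -32 0; 0 1 -38 0; 0 1 -44 0; 0 1 -49 0; 0 1 -49 0"

```text
clock: 8.52
tcp_pos: [0.4855, 0.2287, 0.0623]
orientation: [0.003, 0.727, 0.687, 0.001]
wrist_force: [4.5, -0.3, -3.7]
finger_gap: 0.0366
```

>>> arm_command:
  steps: "0 0 -2 0; 0 0 -4 0; 0 0 -6 0; 0 0 -6 0"

```text
clock: 9.02
tcp_pos: [0.4857, 0.2287, 0.0563]
orientation: [0.003, 0.727, 0.687, 0.002]
wrist_force: [2.8, -0.4, 0.6]
finger_gap: 0.0367
```

>>> arm_command:
  steps: "0 0 -2 0; 0 0 -4 0; 0 0 -4 0"

```text
clock: 9.4
tcp_pos: [0.4862, 0.2288, 0.054]
orientation: [0.003, 0.727, 0.687, 0.002]
wrist_force: [-1.4, -2.1, 13.6]
finger_gap: 0.0366
```

>>> arm_command:
  steps: "0 0 -2 0; 0 0 -4 0; 0 0 -4 0"

```text
clock: 9.78
tcp_pos: [0.4867, 0.2292, 0.0536]
orientation: [0.004, 0.726, 0.687, 0.004]
wrist_force: [-5.3, -2.0, 27.1]
finger_gap: 0.0369
```

>>> arm_command:
  steps: "0 0 1 0; 0 0 1 0; 0 0 1 0; 0 0 1 0; 0 0 40 0; 0 0 90 0; 0 0 120 0; 0 0 120 0"
  fingers: 0.6

```text
clock: 10.78
tcp_pos: [0.4884, 0.2298, 0.176]
orientation: [0.005, 0.726, 0.687, 0.006]
wrist_force: [0.0, 0.5, -0.5]
finger_gap: 0.068
```

```bash
cat > look.py <<'E'
from h import *
import sys
k=sys.argv[1]
ims=[read_camera('side')[110:230,250:410],read_camera('scene')[150:270,330:490]]
cv2.imwrite(f'pics/c{k}.png',cv2.resize(np.hstack(ims)[:,:,::-1],None,fx=2.5,fy=2.5,interpolation=cv2.INTER_CUBIC))
ci=camera_info('wrist');im=read_camera('wrist');cv2.imwrite(f'pics/wr{k}.png',im[:,:,::-1]);np.savez(f'wr{k}.npz',im=im,**ci)
s=get_state();print(s['clock'],s['tcp_pos'],s['wrist_force'])
E
python3 look.py 4
```

```text
10.925 [0.48595681 0.22896243 0.17214984] [ 0.63958254 -0.90620148 -0.12733829]
```

View pics/c4.png

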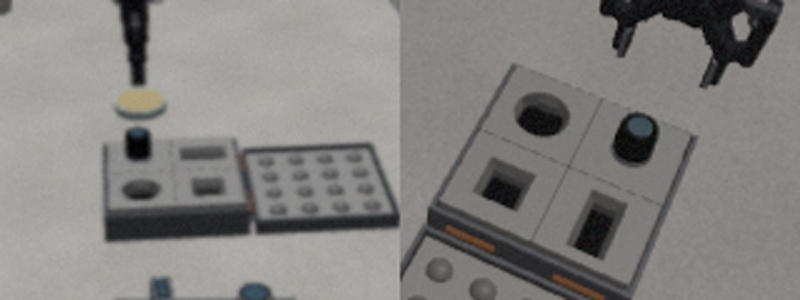

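View pics/wr4.png

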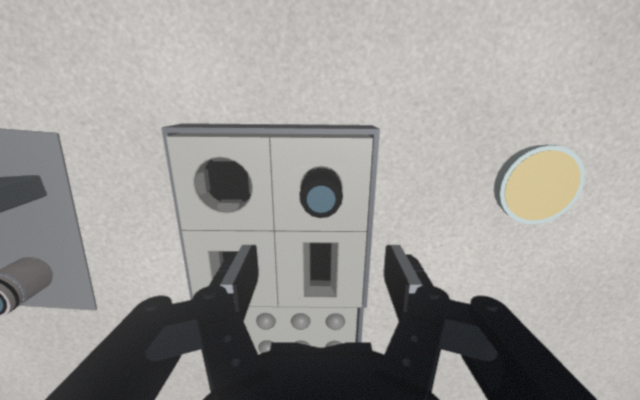

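>>> arm_command:
  steps: "10 -45 0 0; 25 -95 0 0; 40 -145 0 0; 55 -195 0 0; 70 -245 0 0; 85 -295 0 0; 100 -345 -10 0; 105 -369 -40 0; 105 -369 -80 0; 105 -369 -115 0; 105 -369 -135 0; 105 -369 -143 0; 105 -369 -143 0; 105 -369 -143 0"
  fingers: 1

```text
clock: 12.68
tcp_pos: [0.5916, -0.1402, 0.0299]
orientation: [0.004, 0.726, 0.687, 0.003]
wrist_force: [-0.9, -0.6, -0.1]
finger_gap: 0.0855
```

>>> arm_command:
  steps: "0 0 0 0; 0 0 0 0; 0 0 0 0; 0 0 0 0; 0 0 0 0"
  fingers: -1
  newtons: 50

```text
clock: 13.3
tcp_pos: [0.5924, -0.1404, 0.031]
orientation: [0.005, 0.726, 0.687, 0.003]
wrist_force: [-0.3, 0.4, 6.1]
finger_gap: 0.0444
```

>>> arm_command:
  steps: "0 0 40 0; 0 0 80 0; -15 40 80 0; -35 90 80 0; -55 140 80 0; -75 190 80 0; -100 240 80 0; -114 274 80 0; -114 274 80 0; -114 274 80 0; -114 274 65 0; -114 274 50 0; -114 274 42 0; -114 274 36 0; -114 274 31 0; -114 274 31 0"

```text
clock: 15.3
tcp_pos: [0.4793, 0.1338, 0.0623]
orientation: [0.005, 0.726, 0.687, 0.004]
wrist_force: [2.0, 1.0, -0.6]
finger_gap: 0.0446
```

>>> arm_command:
  steps: "0 0 -3 0; 0 0 -6 0; 0 0 -8 0; 0 0 -10 0; 0 0 -10 0"

```text
clock: 15.92
tcp_pos: [0.4795, 0.1338, 0.0539]
orientation: [0.006, 0.726, 0.687, 0.005]
wrist_force: [-3.6, -0.0, 16.2]
finger_gap: 0.0444
```

>>> arm_command:
  steps: "0 0 -2 0; 0 0 -4 0; 0 0 -4 0"

```text
clock: 16.3
tcp_pos: [0.4796, 0.1339, 0.0538]
orientation: [0.007, 0.726, 0.687, 0.005]
wrist_force: [-11.1, -1.1, 37.3]
finger_gap: 0.0441
```

>>> arm_command:
  steps: "0 0 1 0; 0 0 1 0; 0 0 1 0; 0 0 1 0; 0 0 40 0; 0 0 90 0; 0 0 110 0; 0 0 110 0; 0 0 110 0"
  fingers: 0.8

```text
clock: 17.42
tcp_pos: [0.4789, 0.1338, 0.1624]
orientation: [0.006, 0.726, 0.687, 0.005]
wrist_force: [0.2, 1.4, -0.4]
finger_gap: 0.0768
```

```bash
python3 look.py 5
```

```text
17.575 [0.47864384 0.133739   0.1622602 ] [ 0.05502764 -0.80326598  0.82129892]
```

View pics/c5.png

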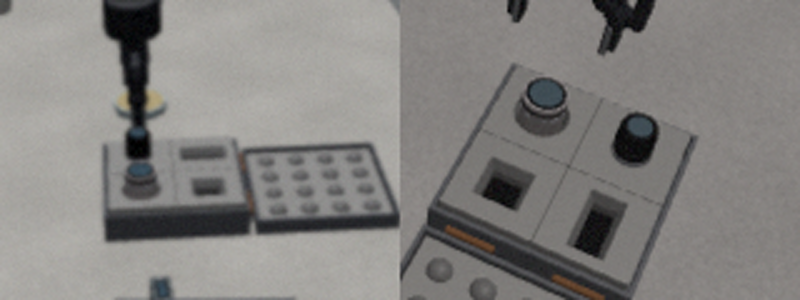

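View pics/wr5.png

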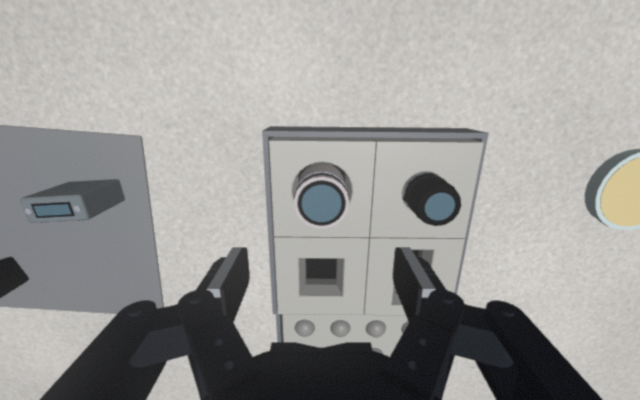

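>>> arm_command:
  steps: "0 -20 0 -0.15; 0 -50 0 -0.31; 0 -80 0 -0.48; 0 -110 0 -0.65; 0 -140 0 -0.82; 0 -170 0 -0.99; 0 -200 0 -1.16; 0 -225 0 -1.33; 1.5 -249 0 -1.5; 1.5 -249 0 -1.513; 1.5 -249 -40 -1.513; 1.5 -249 -80 -1.513; 1.5 -249 -110 -1.513; 1.5 -249 -126 -1.513; 1.5 -249 -132 -1.513; 1.5 -249 -132 -1.513; 1.5 -249 -132 -1.513"

```text
clock: 19.7
tcp_pos: [0.4808, -0.1153, 0.031]
orientation: [0.007, 1.0, 0.002, -0.0]
wrist_force: [1.3, -0.3, 0.8]
finger_gap: 0.0769
```

>>> arm_command:
  steps: "0 0 0 0; 0 0 0 0; 0 0 0 0; 0 0 0 0; 0 0 0 0; 0 0 0 0"
  fingers: -1
  newtons: 50

```text
clock: 20.45
tcp_pos: [0.481, -0.1155, 0.0314]
orientation: [0.007, 1.0, 0.002, 0.0]
wrist_force: [-0.3, 0.4, 4.8]
finger_gap: 0.025
```

```bash
python3 look.py 6
```

```text
20.6 [ 0.48107259 -0.1154789   0.03146149] [-0.64589471 -0.13047808  5.95205668]
```

View pics/wr6.png

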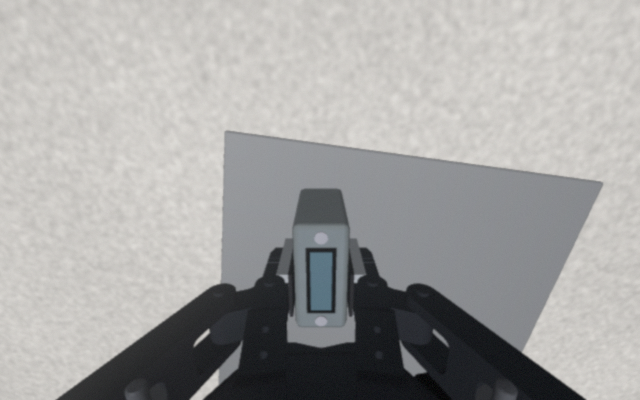

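>>> arm_command:
  steps: "0 0 40 0; 0 0 80 0; 10 30 80 0.16; 20 65 80 0.32; 30 100 80 0.48; 40 135 80 0.64; 50 170 80 0.8; 60 205 80 0.96; 70 240 80 1.12; 80 275 80 1.28; 90 310 80 1.44; 98 338 80 1.513; 98 338 80 1.513; 98 338 80 1.513; 98 338 80 1.513"

```text
clock: 22.48
tcp_pos: [0.5787, 0.2216, 0.1111]
orientation: [0.005, 0.726, 0.687, 0.005]
wrist_force: [-0.2, -0.3, -0.7]
finger_gap: 0.0253
```

```bash
python3 look.py 7
```

```text
22.625 [0.57899863 0.22176822 0.11151241] [ 0.33783977  0.32779565 -1.57383494]
```

View pics/wr7.png

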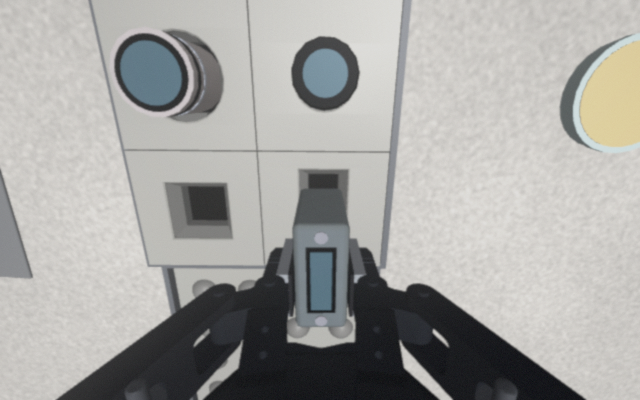

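View pics/c7.png

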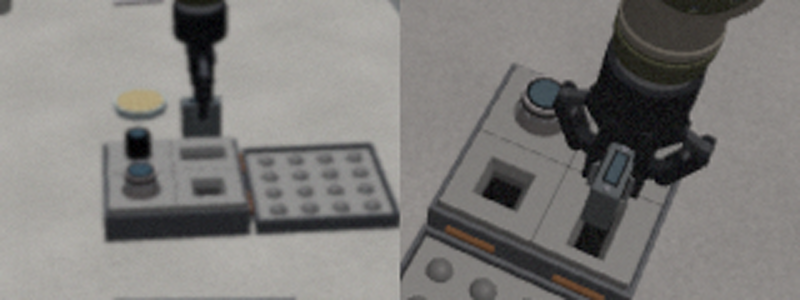

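Run:
```python
from h import *
z=np.load('wr7.npz');ci={k:z[k] for k in('mtx','R','t')}
for p,h in[((299.5,170),.05),((349,169.5),.05),((298.5,190),.081),((343.5,190),.081),((293.5,225),.137),((348,225),.137),((295,326),.137),((347,326),.137),((321,281),.137),((259,151),.05),((391,151),.05),((264,266),.05),((385,266),.05)]:
    print(p,(ray(ci,p,h)*1000).round(1))
```

```text
(299.5, 170) [544.9 206.8  50. ]
(349, 169.5) [546.5 242.7  50. ]
(298.5, 190) [550. 208.  81.]
(343.5, 190) [551.6 236.2  81. ]
(293.5, 225) [548.1 210.  137. ]
(348, 225) [549.4 234.1 137. ]
(295, 326) [604.1 205.9 137. ]
(347, 326) [605.5 232.2 137. ]
(321, 281) [577.9 220.5 137. ]
(259, 151) [529.5 179.3  50. ]
(391, 151) [534.7 272.7  50. ]
(264, 266) [623.7 171.4  50. ]
(385, 266) [629.2 270.2  50. ]
```

>>> arm_command:
  steps: "0.5 1.5 -15 0; 0.5 1.5 -29 0; 0.5 1.5 -36 0; 0.5 1.5 -42 0; 0.5 1.5 -47 0; 0.5 1.5 -51 0; 0.5 1.5 -54 0; 0.5 1.5 -57 0; 0.5 1.5 -59 0; 0.5 1.5 -59 0"

```text
clock: 23.88
tcp_pos: [0.5804, 0.2233, 0.0545]
orientation: [0.006, 0.726, 0.687, 0.006]
wrist_force: [0.4, -1.8, 10.7]
finger_gap: 0.0255
```

>>> arm_command:
  steps: "0 0 -2 0; 0 0 -3 0; 0 0 -3 0"

```text
clock: 24.25
tcp_pos: [0.5804, 0.2233, 0.0545]
orientation: [0.007, 0.726, 0.687, 0.007]
wrist_force: [-3.6, -2.4, 19.4]
finger_gap: 0.0253
```

>>> arm_command:
  steps: "0 0 1 0; 0 0 1 0; 0 0 1 0; 0 0 1 0; 0 0 40 0; 0 0 90 0; 0 0 110 0; 0 0 110 0; 0 0 110 0"
  fingers: 0.6

```text
clock: 25.38
tcp_pos: [0.5797, 0.2231, 0.1629]
orientation: [0.006, 0.726, 0.687, 0.006]
wrist_force: [0.5, 0.9, -0.4]
finger_gap: 0.068
```

```bash
python3 look.py 8
```

```text
25.525 [0.57944261 0.22305746 0.16259766] [-0.38960793  0.29591969  0.20547534]
```

View pics/c8.png

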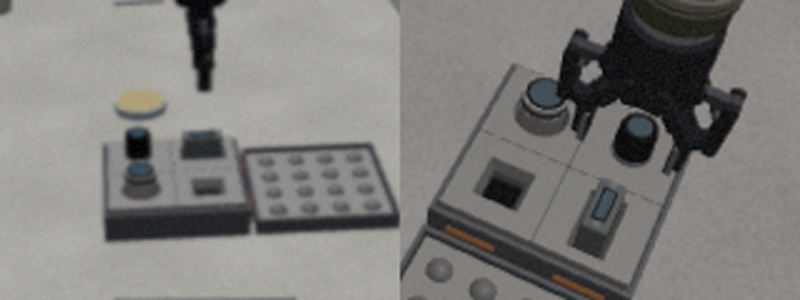

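View pics/wr8.png

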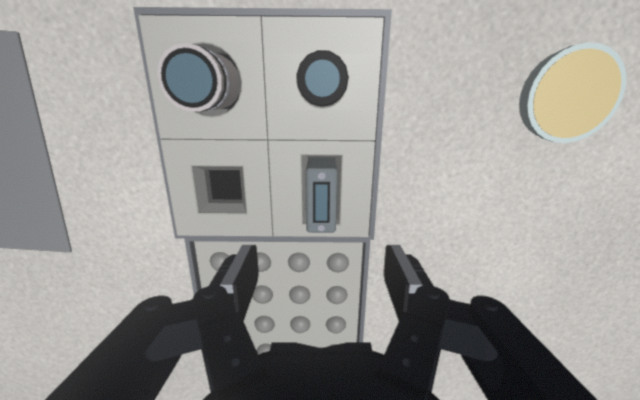

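>>> arm_command:
  steps: "-5 -50 0 0; -10 -105 0 0.04; -15 -160 0 0.08; -20 -215 0 0.12; -25 -270 0 0.16; -30 -325 0 0.2; -35 -380 0 0.24; -40 -435 0 0.29; -40 -479 0 0.29; -40 -479 0 0.29; -40 -479 0 0.29"
  fingers: 1

```text
clock: 26.9
tcp_pos: [0.5388, -0.2554, 0.1616]
orientation: [0.004, 0.62, 0.785, 0.006]
wrist_force: [-0.7, -0.3, 0.1]
finger_gap: 0.0854
```

```bash
python3 look.py 9
```

```text
27.05 [ 0.53937764 -0.25445666  0.16232319] [0.62203389 0.35124126 0.3394972 ]
```

View pics/wr9.png

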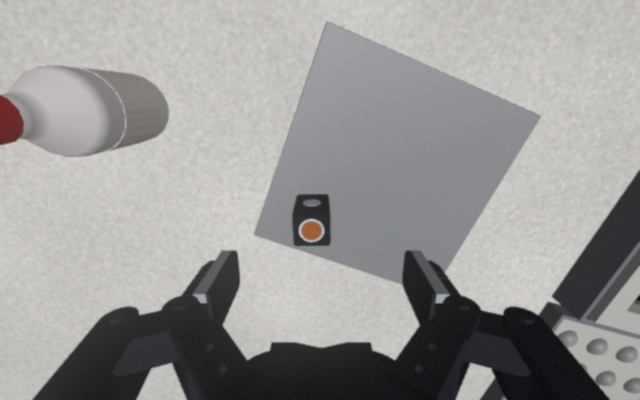

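Run:
```python
from h import *
z=np.load('wr9.npz');ci={k:z[k] for k in('mtx','R','t')}
for p in[(311.5,230),(294,245),(329.5,244.5)]: print((ray(ci,p,.057)*1000).round(1))
```

```text
[ 576.5 -255.6   57. ]
[ 596.1 -268.4   57. ]
[ 587.6 -235.2   57. ]
```

>>> arm_command:
  steps: "37 -1 -20 0.01; 37 -1 -60 0.01; 37 -1 -95 0.01; 37 -1 -120 0.01; 37 -1 -132 0.01; 37 -1 -132 0.01; 37 -1 -132 0.01"

```text
clock: 27.92
tcp_pos: [0.5773, -0.2557, 0.0317]
orientation: [0.006, 0.615, 0.789, 0.006]
wrist_force: [1.0, -0.5, 0.1]
finger_gap: 0.0855
```

>>> arm_command:
  steps: "0 0 0 0; 0 0 0 0; 0 0 0 0; 0 0 0 0; 0 0 0 0; 0 0 0 0"
  fingers: -1
  newtons: 50

```text
clock: 28.68
tcp_pos: [0.5778, -0.256, 0.0324]
orientation: [0.006, 0.615, 0.789, 0.006]
wrist_force: [-0.1, 0.4, 5.5]
finger_gap: 0.035
```

>>> arm_command:
  steps: "0 0 40 0; 0 0 80 0; 0 45 80 -0.03; 0 100 80 -0.08; 0 155 80 -0.13; -1 210 80 -0.18; -2 265 80 -0.23; -3 320 80 -0.28; -4 365 80 -0.304; -4 384 80 -0.304; -4 384 80 -0.304; -4 384 80 -0.304; -4 384 80 -0.304"

```text
clock: 30.3
tcp_pos: [0.5739, 0.1265, 0.1123]
orientation: [0.007, 0.728, 0.686, 0.005]
wrist_force: [0.6, 0.7, -1.4]
finger_gap: 0.0354
```

```bash
python3 look.py 10
```

```text
30.45 [0.57395901 0.12698202 0.11246093] [ 0.40644454 -0.2669217  -0.90777635]
```

View pics/wr10.png

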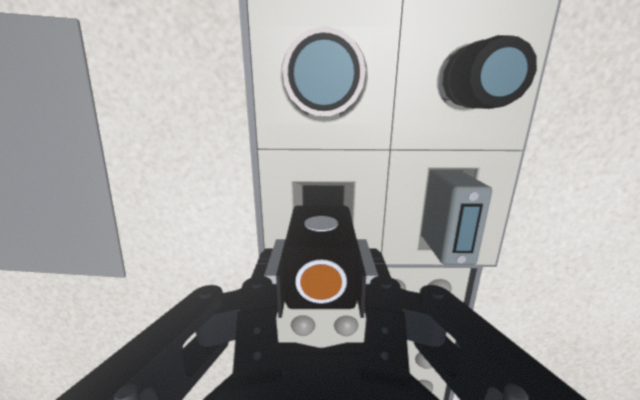

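Run:
```python
from h import *
z=np.load('wr10.npz');ci={k:z[k] for k in('mtx','R','t')}
for p,h in[((293,182),.05),((355,182),.05),((290.5,208),.081),((351.5,208),.081),((321,281),.137),((389,150.5),.05)]:
    print(p,(ray(ci,p,h)*1000).round(1))
```

```text
(293, 182) [549.  106.3  50. ]
(355, 182) [551.7 152.   50. ]
(290.5, 208) [557.3 106.8  81. ]
(351.5, 208) [559.6 146.2  81. ]
(321, 281) [573.6 125.7 137. ]
(389, 150.5) [529.8 176.6  50. ]
```

>>> arm_command:
  steps: "-0.5 1.5 -15 0; -0.5 1.5 -29 0; -0.5 1.5 -36 0; -0.5 1.5 -42 0; -0.5 1.5 -47 0; -0.5 1.5 -51 0; -0.5 1.5 -54 0; -0.5 1.5 -57 0; -0.5 1.5 -59 0; -0.5 1.5 -59 0"

```text
clock: 31.7
tcp_pos: [0.5739, 0.1285, 0.0554]
orientation: [0.008, 0.728, 0.686, 0.006]
wrist_force: [-3.3, -1.0, 14.1]
finger_gap: 0.0354
```

>>> arm_command:
  steps: "0 0 -2 0; 0 0 -3 0; 0 0 -3 0"

```text
clock: 32.08
tcp_pos: [0.574, 0.1285, 0.0554]
orientation: [0.008, 0.728, 0.686, 0.007]
wrist_force: [-7.3, -2.0, 22.4]
finger_gap: 0.035
```

>>> arm_command:
  steps: "0 0 1 0; 0 0 1 0; 0 0 1 0; 0 0 1 0; 0 0 40 0; 0 0 90 0; -40 20 130 0; -80 40 150 0; -80 40 150 0; -80 40 150 0"
  fingers: 0.6

```text
clock: 33.33
tcp_pos: [0.4943, 0.1685, 0.2051]
orientation: [0.009, 0.727, 0.686, 0.007]
wrist_force: [0.0, 0.1, 0.3]
finger_gap: 0.0683
```

```bash
python3 look.py 11
```

```text
33.475 [0.49432879 0.1679736  0.20419947] [-0.61938571  0.24760663 -0.57001995]
```

View pics/c11.png

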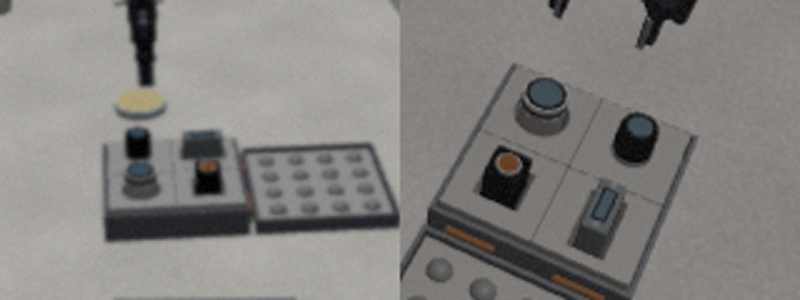

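View pics/wr11.png

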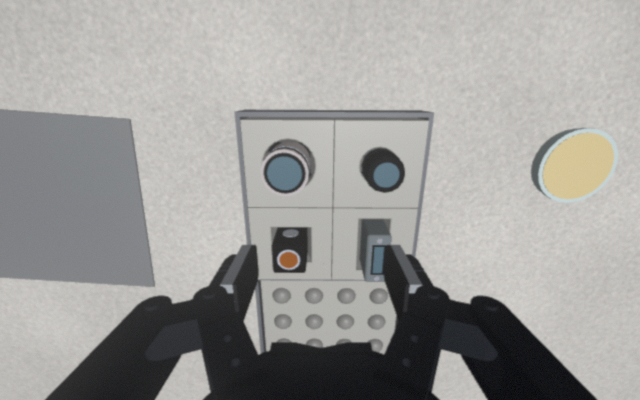

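Run:
```python
from h import *
def tri(obs):
    A=np.zeros((3,3));b=np.zeros(3)
    for f,p in obs:
        z=np.load(f);ci={k:z[k] for k in('mtx','R','t')}
        o=-ci['R'].T@ci['t'];d=ci['R'].T@np.linalg.inv(ci['mtx'])@np.array([*p,1.]);d/=np.linalg.norm(d)
        M=np.eye(3)-np.outer(d,d);A+=M;b+=M@o
    return (np.linalg.solve(A,b)*1000).round(1)
print('eye',tri([('wr11.npz',(386,174)),('wr10.npz',(505,72)),('wr7.npz',(325.5,74))]),'want z 88')
print('obj',tri([('wr11.npz',(287,173)),('wr10.npz',(323.5,72)),('wr7.npz',(151,72))]),'82')
print('prism',tri([('wr10.npz',(468,230)),('wr8.npz',(321,202))]),'82')
for c in('scene','side'):
    read_camera(c);ci=camera_info(c)
    for n in('filter_block','bottle','dish'):
        for r in trace(c,n)[:1]:
            m=np.argwhere(r['mask']).mean(0)[::-1];print(c,n,round(r['score'],2),m.round(1),(ray(ci,m,H[n])[:2]*1000).round())
```

```text
eye [483.8 228.3  87.2] want z 88
obj [477.9 133.9  82.7] 82
prism [578.2 221.9  83.1] 82
scene filter_block 0.8 [371.8 220.5] [551. 123.]
scene bottle 0.95 [185.  131.6] [ 511. -455.]
scene dish 0.91 [514.4 261.6] [507. 469.]
side bottle 0.85 [342.9 305.1] [ 512. -452.]
side dish 0.58 [305.8 150.9] [509. 469.]
```

>>> arm_command:
  steps: "40 -20 0 0; 20 -40 0 0; 0 -50 0 0; -20 -50 0 0; -20 -50 0 0; -20 -50 0 0"

```text
clock: 34.62
tcp_pos: [0.4748, 0.1185, 0.2055]
orientation: [0.009, 0.728, 0.686, 0.007]
wrist_force: [1.1, 0.3, -0.4]
finger_gap: 0.0683
```

```bash
python3 look.py 12
```

```text
34.775 [0.47477752 0.11845593 0.20514788] [-0.61798873 -0.5689242  -0.25159483]
```

View pics/wr12.png

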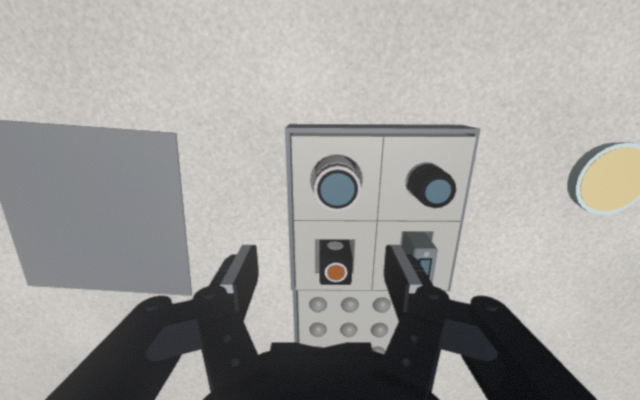

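Run:
```python
from h import *
for f,p in(('wr11.npz',(289,260)),('wr12.npz',(336,272))):
    z=np.load(f);ci={k:z[k] for k in('mtx','R','t')}
    for h in(.078,.082,.09): print(f,h,(ray(ci,p,h)*1000).round(1))
print(hand_in())
```

```text
wr11.npz 0.078 [575.5 127.4  78. ]
wr11.npz 0.082 [573.  128.1  82. ]
wr11.npz 0.09 [568.  129.4  90. ]
wr12.npz 0.078 [575.  127.8  78. ]
wr12.npz 0.082 [572.2 127.7  82. ]
wr12.npz 0.09 [566.7 127.5  90. ]
the job is handed in; nothing more can be done
None
```

All four microscope parts are in their matching foam cutouts, and I handed the job in at about 35 s of the 106 s allowed. The gripper was open and clear of everything at hand-in.

- **Seating:** I pressed each part down until the force rose and it hardly moved any further, at about 19 to 37 N on the wrist sensor. Every part ended 22.6 to 23.1 mm above its height on the mat, so all four stopped at the same level. The last pictures show all four upright.
- **Heights of three parts:** lens heights worked out from several wrist pictures were 87.2 mm for the eyepiece, 82.7 mm for the objective and 83.1 mm for the prism block. Fully home would be 88, 82 and 82 mm, which agrees within measuring error.
- **Filter block:** I did not get an independent height for it. The last two wrist pictures give a position within about 1.5 mm of its cutout's centre if it is fully home. In the scene camera the network's estimate was about 23 mm off in x. That estimate assumes the block stands on the table, so I put the difference down to its raised position in the foam.
- **Bottle and dish:** both measured within about 3 mm of where they first stood. I did not touch either.

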